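# Set the headlamp leak tester's air valve two turns open and hold it

## Task

Set the air valve of the headlamp leak tester: take the red handwheel by its black spinner handle, screw it closed (clockwise seen from above) until it meets its stop, then back it off (counter-clockwise) exactly two full turns. Finish still gripping the handle at that setting, holding it still and not letting go, and leave the tub, tape roll and pliers nearby where they are.

Things in the scene. Friction and masses are not known exactly. Their poses are not given: they have to be found in the camera images.
- valve (a joint): Angle of the red handwheel, rad: 0 = closed, on its hard stop; grows counter-clockwise seen from above (opening), 6.283 a turn, to an open stop at 19.0. Starts about 1/3 to 1 turn open. Upright stem, rim 122 mm across, rim's top 94 mm above the bench; only the handle rises above 103 mm. Stays where it is left; takes about 2.5 N of sideways push at the handle.
- handle: Black upright spinner handle on the handwheel's rim: plain cylinder, 18 mm diameter, 52 mm long, from 100 to 152 mm above the bench, its axis 55 mm from the wheel's axis. It spins freely on its pin, so it can be gripped and carried round in a circle without turning the hand. Origin: centre of its lower end, z up; its x and y spin and mean nothing.
- handle_mid (a point): Centre of the black handle, on its axis halfway up (126 mm above the bench): the place to grip.
- wheel_axis (a point): Point on the handwheel's upright turning axis, fixed to the rig, as high as the handle's middle (126 mm above the bench). Axes are the rig's: at valve angle 0 the handle lies from here along the rig's -x, and at angle q it has turned q counter-clockwise (seen from above) from there.
- closed_mark (a point): Yellow painted bar (28 by 10 mm) on the aluminium base plate, 90 mm from the wheel's axis along the rig's -x; its centre, 10 mm above the bench. The handle stands on the line from the wheel's axis to this mark when the valve is closed, and again after every full turn.
- rig: Fixed leak-test rig: aluminium base plate 180 x 150 x 8 mm, blue valve block under the wheel, gauge (top 70 mm above the bench, 105 mm from the wheel's axis along rig +y), copper pipe along +y to a black headlamp (110 x 190 mm, its middle 285 mm from the wheel's axis, top 128 mm above the bench). Origin: on the bench under the wheel's axis, z up.
- tub: White lidded tub, 68 mm in diameter and 75 mm tall, standing loose on the bench; origin at the centre of its underside. Leave alone.
- tape: Grey roll of tape lying flat, 90 mm outside, 52 mm inside, 19 mm high; origin at the centre of its underside. Leave alone.
- pliers: Pliers with orange and black grips lying flat, about 145 mm long, 60 mm wide and 14 mm high, jaws along +x; origin on the bench, near the middle. Leave alone.

How it is judged:
By the outcome, as a careful person would: the job done as asked, in the order asked, and still so for the second after the job is handed in, while the arm keeps its last pose, push and grip.
It also fails if it takes over 64 s, if anything falls off the work surface, if the arm or the gripper's body presses on something with over 40 N, if the wrist force passes 120 N, or if a joint passes its speed limit or range.

## Robot

A 7-joint arm with a two-finger parallel gripper is mounted at the origin on the work surface. World frame = base frame: x ahead of the robot, y to its left, z up, the work surface at z = 0. Lengths are in m, angles in rad, forces in N, time in s.
With the tool pointing down it reaches from about 0.4 to 0.85 m from the base axis. Payload 10.4 kg.
Tool frame: the origin (TCP) lies at the very end of the fingers, on their centre line; the grasp point (between the pads) lies 19 mm behind it; y points along the fingers, z is the direction in which the jaws open and shut, and the axes are right-handed (so a half turn about y gives the same grasp; the last joint's range is limited). The gripper opens to 85 mm and grips with 20 to 120 N. Pads are 22 mm wide; open, the fingers measure 114 mm over their backs; the gripper's body (76 mm by 85 mm) begins 54 mm behind the grasp point. The pads swing forward as they close: fully open they stand 13 mm farther back than shut.
Start: joints at [-1.32, 0.332, -0.065, 1.46, 0.022, 1.35, -0.088], TCP at [0.169, 0.602, 0.231] pointing down, gripper open.
Joint ranges: [-2.6, 2.6], [-0.5, 2.12], [-1.47, 1.34], [0.16, 2.42], [-1.27, 4.41], [0.06, 2.06], [-2.6, 2.6]. Speed limits (rad/s): [2.22, 2.22, 2.79, 2.79, 3.14, 3.14, 3.14].

## Interface

Orientations are given as a unit quaternion [x, y, z, w].
In Python, from workcell import manip gives the robot as it stands.
- The arm moves only by the tool arm_command, never from a script. Its argument "commands" is a list that holds one entry, the list of rows, each a list of 6 numbers: the shift along the world's x, y, z in cm, then the turn, a rotation vector about the world's x, y, z in degrees. A call has 1 to 20 rows; each row is the pose to reach, as a shift and turn from the pose commanded when the call began; what a row does not reach only later rows make up. A row lasts 1/10 s, in which the tool goes at most 50 mm and 8.59 degrees, less where a joint would pass 70% of its speed; a pose out of reach is approached as far as the arm can. A call with a gripper value outside its range is refused whole. "claw" is the finger opening in cm, from 0 to 8.54, set as the call begins (left out, the last holds). The fingers move at their own pace and stop on an object; "newtons" is the grip in N (left out, the last holds). Time passes only in rows, so rows that repeat a pose let the fingers close. It gives the time, the measured TCP pose, the force and the opening at its end, in the units of the state.
- manip.get_obs(): the state, without advancing time (a new reading comes with each control period).
- manip.camera(name): name is "scene" or "top" or "wrist"; returns a dict with "pixels" (480x640x3 uint8, blue, green, red), "depth" (480x640 float32, m along the optical axis (not along the pixel's ray), 0 where there is no reading), "K" (3x3 intrinsics, pixels), "rvec" (rotation vector, rad) and "tvec" (3), from world to camera coordinates, as OpenCV has them. Camera axes: x right, y down, z forward; pixel columns grow to the right and rows downward; lengths in m; the calibration is good to about 2 mm. A picture is of the moment at which its call begins.
- manip.hand_in(): hands the job in, once; it reports no verdict.
Trained networks look in the newest picture that a camera, given by its name, has taken for a name from the list of things; names that differ only in an ending like _2 or _b are one class to them, and where a whole thing is asked for, a point or a joint stands for the part that bears it (a point fixed in the world has none). Each returns a list of dicts, best first, with "p" (0 to 1); they miss things now and then, are a little off and sometimes report something else, mostly with a low value. They report only what shows in the picture. A call takes as long as a camera call.
- manip.masks_of(camera, thing): "mask" (480x640 bool, what is visible of it) and "bbox" ([left, top, right, bottom] in pixels, round what is visible of it).
The state is a dict: "clock": time; "joint_pos": joint angles; "joint_velocities": joint speeds; "tau": joint torques, N m; "position": TCP position; "ee_rot": TCP orientation; "ft_force": force on the tool from outside, world axes, zero at the start; "torque": the same for the moment, N m; "grip_width": opening from 0.0 (shut) to 1.0 (fully open).
Only numpy, scipy, OpenCV 4.12 (cv2) and the standard library are available. Lean on these libraries where they do the work, as an engineer would, in place of code of your own. Each camera call takes 0.05 s, during which the arm holds its last target.

## Working session

There is one attempt and no reset: what is moved stays moved. The work goes in short steps, Python scripts to look and compute and a tool call to move; the robot and the scene stay as the last step left them, time stands still between calls to the robot, and variables do not carry over. Pictures are saved under pics/ and viewed, and the job is handed in when it is done.

Besides the shell and the picture viewer there is one more tool, called after "Request:" in YAML: its name, and indented under it one key for each argument. arm_command: Moves the arm, as the interface text tells. Its arguments: {"type":"object","properties":{"commands":{"type":"array"},"claw":{"type":"number"},"newtons":{"type":"number"}},"required":["commands"]}

```bash
mkdir -p pics; ls; python3 - <<'E'
from workcell import manip
import cv2,numpy as np
print(manip.get_obs())
for n in ["scene","top"]:
    c=manip.camera(n); cv2.imwrite(f"pics/{n}0.png",c["pixels"]); print(n,c["K"],c["rvec"],c["tvec"])
    np.savez(f"{n}0.npz",**c)
    for t in ["handle","rig","closed_mark","valve","tub","tape","pliers"]:
        try:
            for r in manip.masks_of(n,t)[:2]:
                print(t,r["p"],r["bbox"],r["mask"].sum())
                if r["p"]>0.5:
                    v,u=np.where(r["mask"]&(c["depth"]>0)); d=c["depth"][v,u]
                    P=np.linalg.inv(c["K"])@np.vstack([u*d,v*d,d])
                    R=cv2.Rodrigues(np.array(c["rvec"]))[0]
                    W=(R.T@(P-np.array(c["tvec"]).reshape(3,1)))
                    print("  med",np.median(W,1).round(4),"min",np.percentile(W,3,axis=1).round(4),"max",np.percentile(W,97,axis=1).round(4))
        except Exception as e: print(t,e)
E
```

```text
pics
{'clock': 0.0, 'joint_pos': array([-1.31960745,  0.33288135, -0.06469625,  1.46091341,  0.02157026,
        1.34988726, -0.08850308]), 'joint_velocities': array([-0.00184199,  0.00115004,  0.00080857,  0.00064752, -0.00065654,
       -0.00306392,  0.00118697]), 'tau': array([ 1.05019476e-04, -6.25468183e+01,  4.90721629e-02, -3.91590357e+01,
        1.62220857e-02,  1.02074406e-02,  1.23847983e-05]), 'position': array([0.16888762, 0.60137504, 0.23052331]), 'ee_rot': array([ 0.70098198, -0.09654929,  0.09643946, -0.70000137]), 'ft_force': array([-0.51981826, -0.67196311, -1.48368041]), 'torque': array([-0.01027874, -0.01415736, -0.02527469]), 'grip_width': 0.9995792793417289}
scene [[492.69246771   0.         313.41850118]
 [  0.         492.69246771 242.02618267]
 [  0.           0.           1.        ]] [ 1.02369137  2.30739901 -1.16020129] [ 0.41046095 -0.18560718  1.09448988]
handle 0.95 [289.1, 172.0, 306.1, 201.4] 351
  med [ 0.5452 -0.0931  0.1294] min [ 0.5369 -0.1026  0.1031] max [ 0.5486 -0.0889  0.1528]
handle 0.68 [243.8, 167.6, 476.5, 395.0] 23997
  med [0.6141 0.11
[... 1170 characters left out ...]
13764
  med [ 0.5508 -0.037   0.0925] min [ 0.4066 -0.1946  0.0053] max [0.665  0.199  0.1226]
closed_mark 0.19 [369.6, 266.6, 437.4, 327.7] 1751
valve 0.89 [369.2, 267.8, 436.8, 330.7] 1474
  med [ 0.5052 -0.1364  0.0932] min [ 0.4472 -0.1944  0.088 ] max [ 0.5585 -0.0861  0.1518]
tub 0.75 [465.2, 215.5, 506.5, 247.5] 1094
  med [ 0.6274 -0.3029  0.074 ] min [ 0.6    -0.3361  0.0225] max [ 0.656  -0.2797  0.0785]
tape 0.77 [371.7, 188.7, 415.9, 229.5] 1073
  med [ 0.6767 -0.1336  0.0188] min [ 0.6355 -0.1745  0.005 ] max [ 0.7151 -0.0924  0.0229]
pliers 0.62 [461.5, 313.3, 501.3, 385.6] 1027
  med [ 0.3917 -0.3161  0.0125] min [ 3.380e-01 -3.411e-01  1.000e-04] max [ 0.4606 -0.2667  0.0166]
```

View pics/scene0.png

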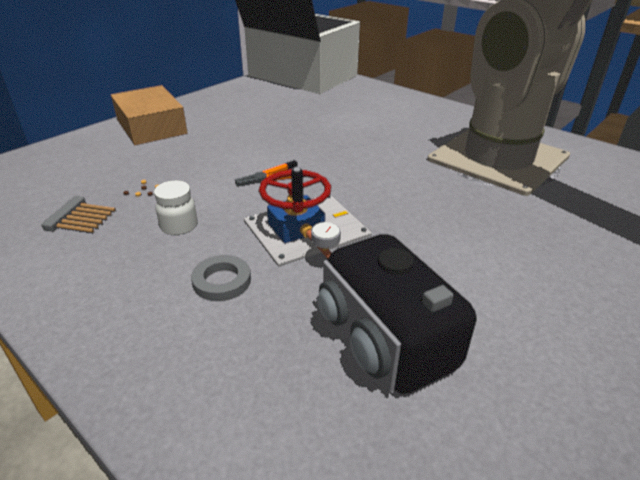

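View pics/top0.png

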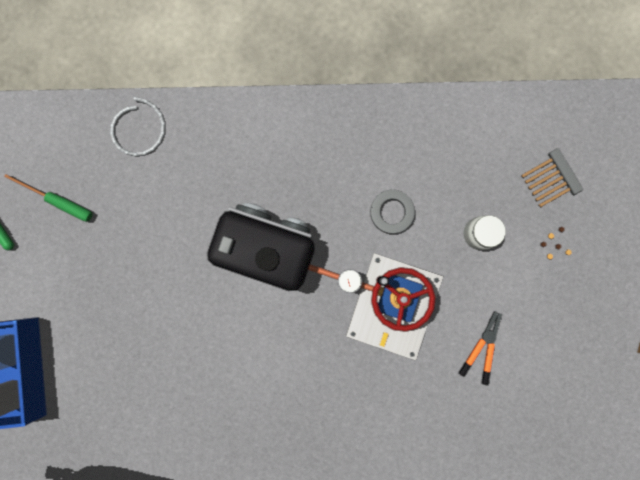

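```bash
cat > h.py <<'E'
import numpy as np,cv2
def cloud(c):
    v,u=np.mgrid[:480,:640]; d=c["depth"]
    P=np.linalg.inv(c["K"])@np.vstack([(u*d).ravel(),(v*d).ravel(),d.ravel()])
    R=cv2.Rodrigues(np.array(c["rvec"]))[0]
    W=(R.T@(P-np.array(c["tvec"]).reshape(3,1))).T
    return W.reshape(480,640,3)
def circ(x,y):
    A=np.c_[x,y,np.ones(len(x))]; s=np.linalg.lstsq(A,x**2+y**2,rcond=None)[0]
    return s[0]/2,s[1]/2,np.sqrt(s[2]+s[0]**2/4+s[1]**2/4)
E
python3 - <<'E'
from h import *
for n in ["scene","top"]:
    c=dict(np.load(f"{n}0.npz")); W=cloud(c); hsv=cv2.cvtColor(c["pixels"],cv2.COLOR_BGR2HSV)
    H,S,V=cv2.split(hsv); ok=c["depth"]>0
    reg=(abs(W[...,0]-.5)<.13)&(abs(W[...,1]+.14)<.13)&ok
    red=((H<8)|(H>172))&(S>130)&(V>60)&reg&(W[...,2]>.08)&(W[...,2]<.1)
    p=W[red]; 
    # outer ring
    x,y=p[:,0],p[:,1]; cx,cy=(x.max()+x.min())/2,(y.max()+y.min())/2
    for _ in range(5):
        r=np.hypot(x-cx,y-cy); m=(r>.045)&(r<.068); cx,cy,rr=circ(x[m],y[m])
    print(n,"wheel",cx,cy,rr,np.median(p[:,2]),red.sum())
    yel=(H>18)&(H<38)&(S>120)&(V>80)&reg
    print("yellow",yel.sum(),W[yel].mean(0),np.median(W[yel],0),np.argwhere(yel).mean(0) if yel.any() else 0)
    blk=(V<90)&reg&(W[...,2]>.108)&(W[...,2]<.16)
    b=W[blk]; print("handle",blk.sum(),b.mean(0),b.min(0),b.max(0))
    b=W[blk&(W[...,2]>.147)]; print("top",len(b),b.mean(0) if len(b) else 0)
E
```

```text
scene wheel 0.5063394805656555 -0.1361910338605816 0.054499325185179456 0.09237802494967186 1043
yellow 113 [ 0.47732436 -0.11275814  0.03247073] [ 0.5121712  -0.10987143  0.03481898] [216.19469027 316.04424779]
handle 304 [ 0.54418981 -0.09373214  0.13229523] [ 0.53430979 -0.10509332  0.10825879] [ 0.54915457 -0.08827043  0.1524682 ]
top 55 [ 0.54344741 -0.09424616  0.15050925]
top wheel 0.5025726762665774 -0.14057617725381233 0.053986723276811775 0.09318019035637243 1182
yellow 77 [ 0.44183863 -0.11481617  0.02462089] [ 0.42335826 -0.11192002  0.01223374] [327.37662338 386.25974026]
handle 59 [ 0.53920583 -0.09732717  0.14442954] [ 0.53098421 -0.10706453  0.10842725] [ 0.54708623 -0.09070387  0.15692003]
top 42 [ 0.53882523 -0.09935068  0.15166077]
```

Pictures: the wheel centre is at about (404,300) in the top view, the handle top at about (384,281) and the yellow mark at about (384,340). The valve is roughly 0.69 turn open. The headlamp lies to the left (+y), and the area above the wheel is clear.

```bash
python3 - <<'E'
from h import *
from scipy.spatial.transform import Rotation as R
print(R.from_quat([ 0.70098198, -0.09654929,  0.09643946, -0.70000137]).as_matrix().round(3))
c=dict(np.load("top0.npz")); W=cloud(c); H,S,V=cv2.split(cv2.cvtColor(c["pixels"],cv2.COLOR_BGR2HSV))
yel=(H>15)&(H<38)&(S>100)&(V>80)&(W[...,2]<.02)&(abs(W[...,0]-.42)<.03)&(abs(W[...,1]+.11)<.04)
print(yel.sum(),W[yel].mean(0),np.median(W[yel],0))
E
```

```text
[[ 0.963 -0.     0.27 ]
 [-0.27  -0.001  0.963]
 [ 0.    -1.    -0.001]]
61 [ 0.41735221 -0.11048373  0.0107435 ] [ 0.4178431  -0.11104855  0.01073487]
```

Request:
arm_command:
  commands:
    - [[3.3,-6,0.5,0,0,-8],[6.5,-12,1,0,0,-16],[9.8,-18,1.5,0,0,-24],[13,-24,2,0,0,-32],[16.3,-30,2,0,0,-40],[19.5,-36,2,0,0,-40],[22.8,-42,2,0,0,-40],[26,-48,2,0,0,-40],[29.3,-54,2,0,0,-40],[32,-60,2,0,0,-40],[33,-66,2,0,0,-40],[33.5,-70,2,0,0,-40],[33.5,-70,2,0,0,-40],[33.5,-70,2,0,0,-40],[33.5,-70,2,0,0,-40],[33.5,-70,2,0,0,-40]]

```text
clock: 2.4
position: [0.5044, -0.1025, 0.2519]
ee_rot: [-0.625, 0.331, -0.332, 0.625]
ft_force: [-0.5, 0.4, 0.4]
grip_width: 0.999
```

Request:
arm_command:
  commands:
    - [[0,0,0,0,0,-8],[0,0,0,0,0,-16],[0,0,0,0,0,-24],[0,0,0,0,0,-32],[0,0,0,0,0,-40],[0,0,0,0,0,-48],[0,0,0,0,0,-56],[0,0,0,0,0,-64],[0,0,0,0,0,-72],[0,0,0,0,0,-75],[0,0,0,0,0,-75],[0,0,0,0,0,-75],[0,0,0,0,0,-75]]

```text
clock: 3.7
position: [0.504, -0.0982, 0.2514]
ee_rot: [-0.295, 0.642, -0.642, 0.296]
ft_force: [0.0, -0.6, 1.1]
grip_width: 1.0
```

```bash
cat > look.py <<'E'
from workcell import manip
from h import *
import sys
k=sys.argv[1]
c=manip.camera("wrist"); cv2.imwrite(f"pics/wrist{k}.png",c["pixels"]); np.savez(f"wrist{k}.npz",**c)
o=manip.get_obs(); print({a:np.round(o[a],4) for a in ["clock","joint_pos","position","ft_force","grip_width"]})
W=cloud(c); H,S,V=cv2.split(cv2.cvtColor(c["pixels"],cv2.COLOR_BGR2HSV)); ok=c["depth"]>0
for r in manip.masks_of("wrist","handle")[:2]:
    m=r["mask"]&ok; print("handle",r["p"],r["bbox"],m.sum(),np.median(W[m],0).round(4))
    m&=(W[...,2]>.147)&(W[...,2]<.158)
    if m.sum(): p=W[m]; print(" top",m.sum(),p.mean(0).round(4),((p.max(0)+p.min(0))/2).round(4),np.ptp(p,axis=0).round(4))
red=((H<8)|(H>172))&(S>130)&(V>50)&ok&(W[...,2]>.085)&(W[...,2]<.098)
if red.sum()>100:
    p=W[red];x,y=p[:,0],p[:,1];cx,cy=.5045,-.1384
    for _ in range(8):
        r=np.hypot(x-cx,y-cy); m=(r>.045)&(r<.068); cx,cy,rr=circ(x[m],y[m])
    print("wheel",cx,cy,rr,m.sum())
yel=(H>15)&(H<38)&(S>100)&(V>60)&ok&(W[...,2]<.02)&(abs(W[...,0]-.42)<.03)&(abs(W[...,1]+.11)<.04)
if yel.sum(): print("mark",yel.sum(),W[yel].mean(0))
E
python3 look.py 1
```

```text
{'clock': np.float64(3.75), 'joint_pos': array([-0.6819,  0.066 ,  0.8324,  1.7583, -0.0502,  1.3391, -0.548 ]), 'position': array([ 0.504 , -0.0983,  0.2514]), 'ft_force': array([-0.4916, -1.0061,  0.4152]), 'grip_width': np.float64(1.0017)}
handle 0.73 [343.6, 182.0, 378.0, 224.0] 989 [ 0.539  -0.0956  0.1511]
 top 715 [ 0.5386 -0.098   0.1517] [ 0.5384 -0.0984  0.1508] [0.0173 0.0172 0.0075]
wheel 0.5025292362946825 -0.1383278421733989 0.05363141842098319 4833
mark 284 [ 0.41724719 -0.10980509  0.00955136]
```

View pics/wrist1.png

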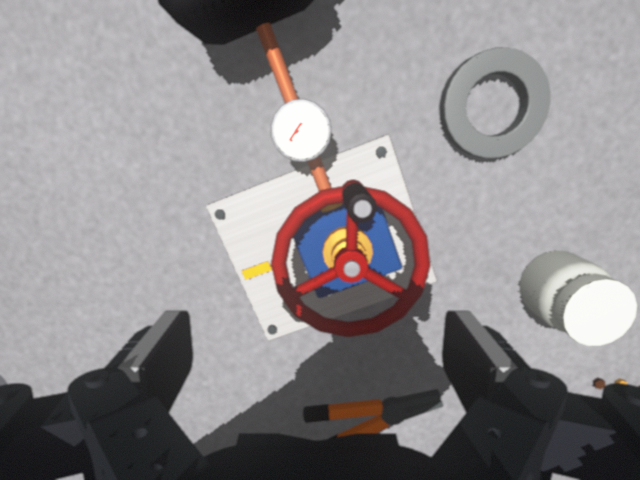

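The wrist picture shows the handle top at (362,208), the wheel hub at (351,268) and the yellow mark at (257,270). The handle is at about (0.5388, -0.0982) and the axis at about (0.5025, -0.139). Both distances check out: about 54 mm to the handle and 90 mm to the mark.

Request:
arm_command:
  commands:
    - [[1.2,0,0,0,0,0],[2.4,0,0,0,0,0],[3.5,0,0,0,0,0],[3.5,0,-2,0,0,0],[3.5,0,-4.5,0,0,0],[3.5,0,-7,0,0,0],[3.5,0,-7,0,0,0],[3.5,0,-7,0,0,0],[3.5,0,-7,0,0,0]]
  claw: 5
  newtons: 40

```text
clock: 4.7
position: [0.5397, -0.0984, 0.1828]
ee_rot: [0.294, -0.642, 0.643, -0.296]
ft_force: [0.8, -0.8, -0.2]
grip_width: 0.587
```

```bash
python3 look.py 2
```

```text
{'clock': np.float64(4.75), 'joint_pos': array([-0.6164,  0.2432,  0.8285,  1.769 , -0.1913,  1.2104, -0.445 ]), 'position': array([ 0.5398, -0.0984,  0.1828]), 'ft_force': array([-0.3175,  0.8196, -0.1792]), 'grip_width': np.float64(0.5861)}
handle 0.64 [298.2, 238.8, 334.8, 303.8] 2071 [ 0.5412 -0.0953  0.1505]
 top 1209 [ 0.5393 -0.0977  0.1517] [ 0.5388 -0.0984  0.1508] [0.0172 0.0172 0.0077]
wheel 0.503472321732063 -0.1380059107426249 0.05364853720288652 5935
mark 2 [ 0.40687196 -0.10164642  0.01042405]
```

View pics/wrist2.png

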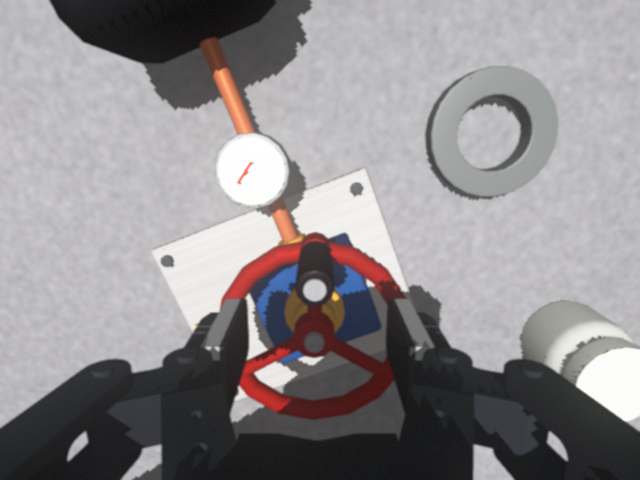

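The handle is centred between the fingers at (315,290), so I'm going down and closing.

Request:
arm_command:
  commands:
    - [[0,0,-2,0,0,0],[0,0,-4,0,0,0],[0,0,-6,0,0,0],[0,0,-7.2,0,0,0],[0,0,-7.2,0,0,0],[0,0,-7.2,0,0,0],[0,0,-7.2,0,0,0]]

```text
clock: 5.5
position: [0.5397, -0.0984, 0.1105]
ee_rot: [0.294, -0.642, 0.643, -0.296]
ft_force: [0.6, -0.2, -0.4]
grip_width: 0.588
```

Request:
arm_command:
  commands:
    - [[0,0,0,0,0,0],[0,0,0,0,0,0],[0,0,0,0,0,0],[0,0,0,0,0,0],[0,0,0,0,0,0],[0,0,0,0,0,0],[0,0,0,0,0,0],[0,0,0,0,0,0]]
  claw: 0
  newtons: 50

```text
clock: 6.3
position: [0.5393, -0.0983, 0.1099]
ee_rot: [0.295, -0.643, 0.643, -0.295]
ft_force: [-1.1, 0.4, 5.8]
grip_width: 0.197
```

```bash
python3 look.py 3
```

```text
{'clock': np.float64(6.35), 'joint_pos': array([-0.5736,  0.3349,  0.795 ,  1.8462, -0.271 ,  1.0714, -0.3852]), 'position': array([ 0.5393, -0.0982,  0.1099]), 'ft_force': array([-1.8111, -0.5664,  6.2281]), 'grip_width': np.float64(0.1964)}
handle 0.77 [287.3, 291.2, 349.1, 413.5] 6038 [ 0.5423 -0.095   0.1477]
 top 3096 [ 0.5401 -0.0976  0.1515] [ 0.539  -0.0987  0.1509] [0.0177 0.018  0.0078]
handle 0.34 [0.0, 3.2, 440.4, 441.8] 55653 [ 0.5382 -0.0832  0.0335]
 top 3127 [ 0.54   -0.0976  0.1515] [ 0.5343 -0.0876  0.1509] [0.0272 0.0403 0.0078]
wheel 0.5095058114803541 -0.13085126122196328 0.0492259360174469 2961
```

View pics/wrist3.png

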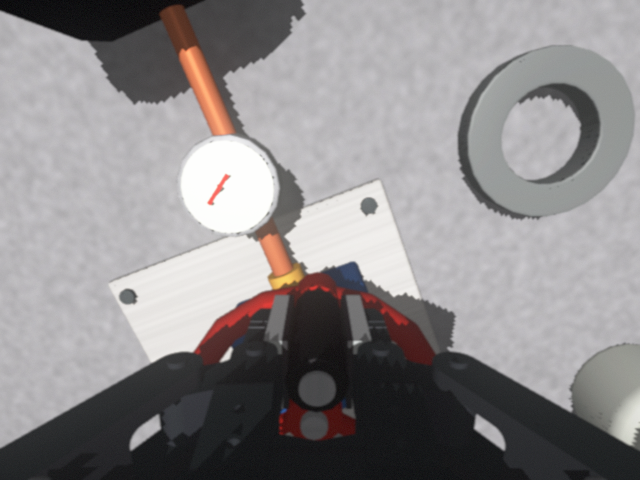

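```bash
cat > rows.py <<'E'
import numpy as np,sys
# start angle, end angle, step, hold rows, [center offset dx dy cm from..., R]
a,b,s,hold=map(float,sys.argv[1:5]); R=float(sys.argv[5]) if len(sys.argv)>5 else 5.5
n=int(np.ceil(abs(b-a)/s-1e-9)); th=np.radians(np.linspace(a,b,n+1)[1:]); t0=np.radians(a)
r=[[round(R*(np.cos(t)-np.cos(t0)),2),round(R*(np.sin(t)-np.sin(t0)),2),0,0,0,0] for t in th]
r+=[r[-1]]*int(hold); print(len(r),r)
E
python3 rows.py 48.3 -31.7 8 3
```

```text
13 [[np.float64(0.54), np.float64(-0.55), 0, 0, 0, 0], [np.float64(0.99), np.float64(-1.17), 0, 0, 0, 0], [np.float64(1.35), np.float64(-1.84), 0, 0, 0, 0], [np.float64(1.62), np.float64(-2.56), 0, 0, 0, 0], [np.float64(1.78), np.float64(-3.31), 0, 0, 0, 0], [np.float64(1.84), np.float64(-4.08), 0, 0, 0, 0], [np.float64(1.79), np.float64(-4.84), 0, 0, 0, 0], [np.float64(1.64), np.float64(-5.59), 0, 0, 0, 0], [np.float64(1.38), np.float64(-6.32), 0, 0, 0, 0], [np.float64(1.02), np.float64(-7.0), 0, 0, 0, 0], [np.float64(1.02), np.float64(-7.0), 0, 0, 0, 0], [np.float64(1.02), np.float64(-7.0), 0, 0, 0, 0], [np.float64(1.02), np.float64(-7.0), 0, 0, 0, 0]]
```

Request:
arm_command:
  commands:
    - [[0.54,-0.55,0,0,0,0],[0.99,-1.17,0,0,0,0],[1.35,-1.84,0,0,0,0],[1.62,-2.56,0,0,0,0],[1.78,-3.31,0,0,0,0],[1.84,-4.08,0,0,0,0],[1.79,-4.84,0,0,0,0],[1.64,-5.59,0,0,0,0],[1.38,-6.32,0,0,0,0],[1.02,-7.0,0,0,0,0],[1.02,-7.0,0,0,0,0],[1.02,-7.0,0,0,0,0]]

```text
clock: 7.6
position: [0.5488, -0.1688, 0.1099]
ee_rot: [-0.295, 0.643, -0.643, 0.295]
ft_force: [-5.1, -0.0, 8.1]
grip_width: 0.199
```

```bash
sed -i 's/round(R/float(round(R/g; s/,2)/,2))/g' rows.py; sed -i 's/print(len(r),r)/print(len(r),r)/' rows.py; python3 - <<'E'
from workcell import manip
import numpy as np
o=manip.get_obs();print(o['joint_pos'].round(2),o['position'],o['ft_force'],o['torque'],o['grip_width'])
p=o['position'][:2]-[.5027,-.1394];print(np.hypot(*p),np.degrees(np.arctan2(p[1],p[0])))
E
python3 rows.py -31.7 -111.7 8 2; python3 rows.py -111.7 -181.7 7 3
```

```text
[-0.43  0.4   0.8   1.78 -0.32  1.1  -0.23] [ 0.5488472  -0.16878572  0.10991294] [-5.11471491e+00 -2.83696093e-03  8.12633618e+00] [0.09267458 0.95241065 0.0272815 ] 0.19940976301575059
0.054709095628636746 -32.48826418333953
12 [[-0.45, -0.62, 0, 0, 0, 0], [-0.98, -1.18, 0, 0, 0, 0], [-1.58, -1.65, 0, 0, 0, 0], [-2.24, -2.04, 0, 0, 0, 0], [-2.95, -2.33, 0, 0, 0, 0], [-3.7, -2.52, 0, 0, 0, 0], [-4.46, -2.61, 0, 0, 0, 0], [-5.23, -2.58, 0, 0, 0, 0], [-5.98, -2.45, 0, 0, 0, 0], [-6.71, -2.22, 0, 0, 0, 0], [-6.71, -2.22, 0, 0, 0, 0], [-6.71, -2.22, 0, 0, 0, 0]]
13 [[-0.61, 0.29, 0, 0, 0, 0], [-1.18, 0.64, 0, 0, 0, 0], [-1.7, 1.07, 0, 0, 0, 0], [-2.16, 1.55, 0, 0, 0, 0], [-2.56, 2.09, 0, 0, 0, 0], [-2.9, 2.67, 0, 0, 0, 0], [-3.16, 3.29, 0, 0, 0, 0], [-3.34, 3.94, 0, 0, 0, 0], [-3.44, 4.6, 0, 0, 0, 0], [-3.46, 5.27, 0, 0, 0, 0], [-3.46, 5.27, 0, 0, 0, 0], [-3.46, 5.27, 0, 0, 0, 0], [-3.46, 5.27, 0, 0, 0, 0]]
```

Request:
arm_command:
  commands:
    - [[-0.45,-0.62,0,0,0,0],[-0.98,-1.18,0,0,0,0],[-1.58,-1.65,0,0,0,0],[-2.24,-2.04,0,0,0,0],[-2.95,-2.33,0,0,0,0],[-3.7,-2.52,0,0,0,0],[-4.46,-2.61,0,0,0,0],[-5.23,-2.58,0,0,0,0],[-5.98,-2.45,0,0,0,0],[-6.71,-2.22,0,0,0,0],[-6.71,-2.22,0,0,0,0]]

```text
clock: 8.7
position: [0.4817, -0.1901, 0.1099]
ee_rot: [-0.295, 0.643, -0.643, 0.295]
ft_force: [-1.7, 2.3, 8.1]
grip_width: 0.196
```

Request:
arm_command:
  commands:
    - [[-0.61,0.29,0,0,0,0],[-1.18,0.64,0,0,0,0],[-1.7,1.07,0,0,0,0],[-2.16,1.55,0,0,0,0],[-2.56,2.09,0,0,0,0],[-2.9,2.67,0,0,0,0],[-3.16,3.29,0,0,0,0],[-3.34,3.94,0,0,0,0],[-3.44,4.6,0,0,0,0],[-3.46,5.27,0,0,0,0],[-3.46,5.27,0,0,0,0],[-3.46,5.27,0,0,0,0]]

```text
clock: 9.9
position: [0.4475, -0.1375, 0.1098]
ee_rot: [-0.295, 0.643, -0.643, 0.295]
ft_force: [-1.2, 2.1, 11.1]
grip_width: 0.195
```

```bash
cat > st.py <<'E'
from workcell import manip
import numpy as np
o=manip.get_obs();print(o['clock'],o['joint_pos'].round(2),o['position'],o['ft_force'].round(2),o['grip_width'])
p=o['position'][:2]-[.5027,-.1394];r=np.hypot(*p);print(r,np.degrees(np.arctan2(p[1],p[0])))
u=p/r;f=o['ft_force'][:2];print("radial",f@u,"tang ccw",f@[-u[1],u[0]])
E
python3 st.py; python3 rows.py -181.7 -211.7 3 2
```

```text
9.9 [-0.59  0.11  0.85  2.04 -0.09  1.03 -0.41] [ 0.44745224 -0.13751128  0.10980166] [-1.22  2.06 11.15] 0.19474055065263168
0.05528003168375609 178.04202714780396
radial 1.2851673107587807 tang ccw -2.0173511231739916
12 [[0.02, 0.29, 0, 0, 0, 0], [0.05, 0.57, 0, 0, 0, 0], [0.09, 0.86, 0, 0, 0, 0], [0.15, 1.14, 0, 0, 0, 0], [0.23, 1.42, 0, 0, 0, 0], [0.32, 1.69, 0, 0, 0, 0], [0.42, 1.96, 0, 0, 0, 0], [0.54, 2.22, 0, 0, 0, 0], [0.67, 2.48, 0, 0, 0, 0], [0.82, 2.73, 0, 0, 0, 0], [0.82, 2.73, 0, 0, 0, 0], [0.82, 2.73, 0, 0, 0, 0]]
```

Request:
arm_command:
  commands:
    - [[0.02,0.29,0,0,0,0],[0.05,0.57,0,0,0,0],[0.09,0.86,0,0,0,0],[0.15,1.14,0,0,0,0],[0.15,1.14,0,0,0,0],[0.15,1.14,0,0,0,0]]

```text
clock: 10.5
position: [0.4488, -0.1267, 0.1098]
ee_rot: [0.295, -0.643, 0.643, -0.295]
ft_force: [-1.2, -0.1, 10.7]
grip_width: 0.196
```

```bash
python3 st.py; python3 rows.py -193.7 -199.7 1 2;python3 rows.py -199.7 -205.7 1 2
```

```text
10.5 [-0.61  0.1   0.84  2.05 -0.09  1.03 -0.44] [ 0.44880386 -0.12671906  0.10976816] [-1.23 -0.13 10.71] 0.19627932809156495
0.055367864891330894 166.7599904132791
radial 1.1632711154250852 tang ccw 0.4107170158670134
8 [[0.02, 0.09, 0, 0, 0, 0], [0.05, 0.19, 0, 0, 0, 0], [0.08, 0.28, 0, 0, 0, 0], [0.1, 0.37, 0, 0, 0, 0], [0.13, 0.46, 0, 0, 0, 0], [0.17, 0.55, 0, 0, 0, 0], [0.17, 0.55, 0, 0, 0, 0], [0.17, 0.55, 0, 0, 0, 0]]
8 [[0.03, 0.09, 0, 0, 0, 0], [0.07, 0.18, 0, 0, 0, 0], [0.1, 0.27, 0, 0, 0, 0], [0.14, 0.36, 0, 0, 0, 0], [0.18, 0.44, 0, 0, 0, 0], [0.22, 0.53, 0, 0, 0, 0], [0.22, 0.53, 0, 0, 0, 0], [0.22, 0.53, 0, 0, 0, 0]]
```

Request:
arm_command:
  commands:
    - [[0.02,0.09,0,0,0,0],[0.05,0.19,0,0,0,0],[0.08,0.28,0,0,0,0],[0.1,0.37,0,0,0,0],[0.13,0.46,0,0,0,0],[0.17,0.55,0,0,0,0],[0.17,0.55,0,0,0,0],[0.17,0.55,0,0,0,0]]

```text
clock: 11.3
position: [0.4503, -0.1215, 0.1098]
ee_rot: [0.295, -0.643, 0.643, -0.295]
ft_force: [-2.9, -0.5, 12.1]
grip_width: 0.193
```

```bash
python3 st.py
```

```text
11.3 [-0.62  0.1   0.83  2.05 -0.09  1.03 -0.45] [ 0.45033928 -0.12150682  0.10978418] [-2.92 -0.46 12.09] 0.19347941465658197
0.05533363360588432 161.13320664411154
radial 2.61735031456681 tang ccw 1.378505848823546
```

Request:
arm_command:
  commands:
    - [[0.03,0.09,0,0,0,0],[0.07,0.18,0,0,0,0],[0.1,0.27,0,0,0,0],[0.1,0.27,0,0,0,0],[0.1,0.27,0,0,0,0]]

```text
clock: 11.8
position: [0.4507, -0.1205, 0.1097]
ee_rot: [0.295, -0.642, 0.643, -0.294]
ft_force: [-6.3, -7.0, 14.4]
grip_width: 0.195
```

```bash
python3 st.py
```

```text
11.8 [-0.62  0.1   0.83  2.05 -0.09  1.03 -0.46] [ 0.45066663 -0.12045391  0.10972805] [-6.35 -7.01 14.38] 0.1947434984549875
0.055375317646046224 159.99272044618164
radial 3.566376005325642 tang ccw 8.761722622849799
```

Request:
arm_command:
  commands:
    - [[0.04,0.09,0,0,0,0],[0.08,0.17,0,0,0,0],[0.12,0.26,0,0,0,0],[0.12,0.26,0,0,0,0],[0.12,0.26,0,0,0,0]]

```text
clock: 12.3
position: [0.4508, -0.1202, 0.1097]
ee_rot: [0.295, -0.642, 0.644, -0.292]
ft_force: [-11.0, -15.7, 18.0]
grip_width: 0.193
```

```bash
python3 st.py
```

```text
12.3 [-0.62  0.1   0.83  2.05 -0.08  1.03 -0.46] [ 0.45084089 -0.12020137  0.10970402] [-10.99 -15.66  18.05] 0.19272368647290194
0.05529877478539251 159.68507149324853
radial 4.873874518555781 tang ccw 18.502325948520856
```

The stop is met: the handle stalled at about 160° in the world frame while the tangential force rose to 18 N. That agrees with the mark's direction of about 161°. Next I back off 720°.

```bash
for a in "-205.7 -5.7 10 0" "-5.7 194.3 10 0" "194.3 394.3 10 0" "394.3 494.3 10 0"; do python3 rows.py $a; done
```

```text
20 [[-0.34, -0.9, 0, 0, 0, 0], [-0.52, -1.84, 0, 0, 0, 0], [-0.53, -2.8, 0, 0, 0, 0], [-0.37, -3.74, 0, 0, 0, 0], [-0.06, -4.65, 0, 0, 0, 0], [0.41, -5.48, 0, 0, 0, 0], [1.02, -6.23, 0, 0, 0, 0], [1.75, -6.85, 0, 0, 0, 0], [2.57, -7.34, 0, 0, 0, 0], [3.47, -7.68, 0, 0, 0, 0], [4.41, -7.86, 0, 0, 0, 0], [5.37, -7.87, 0, 0, 0, 0], [6.31, -7.71, 0, 0, 0, 0], [7.22, -7.4, 0, 0, 0, 0], [8.06, -6.93, 0, 0, 0, 0], [8.8, -6.32, 0, 0, 0, 0], [9.42, -5.59, 0, 0, 0, 0], [9.91, -4.77, 0, 0, 0, 0], [10.25, -3.87, 0, 0, 0, 0], [10.43, -2.93, 0, 0, 0, 0]]
20 [[0.01, 0.96, 0, 0, 0, 0], [-0.14, 1.9, 0, 0, 0, 0], [-0.46, 2.81, 0, 0, 0, 0], [-0.93, 3.65, 0, 0, 0, 0], [-1.54, 4.39, 0, 0, 0, 0], [-2.26, 5.01, 0, 0, 0, 0], [-3.09, 5.5, 0, 0, 0, 0], [-3.98, 5.84, 0, 0, 0, 0], [-4.93, 6.02, 0, 0, 0, 0], [-5.89, 6.03, 0, 0, 0, 0], [-6.83, 5.88, 0, 0, 0, 0], [-7.74, 5.56, 0, 0, 0, 0], [-8.57, 5.09, 0, 0, 0, 0], [-9.31, 4.48, 0, 0, 0, 0], [-9.94, 3.76, 0, 0, 0, 0], [-10.43, 2.93, 0, 0, 0, 0], [-10.77, 2.03, 0, 0, 0, 0], [-10.95, 1.09, 0, 0, 0, 0], [-10.96, 0.13, 0, 0, 0, 0], [-10.8, -0.81, 0, 0, 0, 0]]
20 [[0.32, -0.9, 0, 0, 0, 0], [0.79, -1.74, 0, 0, 0, 0], [1.39, -2.48, 0, 0, 0, 0], [2.12, -3.11, 0, 0, 0, 0], [2.94, -3.6, 0, 0, 0, 0], [3.84, -3.94, 0, 0, 0, 0], [4.78, -4.11, 0, 0, 0, 0], [5.74, -4.13, 0, 0, 0, 0], [6.69, -3.97, 0, 0, 0, 0], [7.59, -3.65, 0, 0, 0, 0], [8.43, -3.19, 0, 0, 0, 0], [9.17, -2.58, 0, 0, 0, 0], [9.8, -1.85, 0, 0, 0, 0], [10.29, -1.03, 0, 0, 0, 0], [10.62, -0.13, 0, 0, 0, 0], [10.8, 0.81, 0, 0, 0, 0], [10.81, 1.77, 0, 0, 0, 0], [10.66, 2.72, 0, 0, 0, 0], [10.34, 3.62, 0, 0, 0, 0], [9.87, 4.46, 0, 0, 0, 0]]
10 [[-0.61, 0.74, 0, 0, 0, 0], [-1.33, 1.37, 0, 0, 0, 0], [-2.16, 1.86, 0, 0, 0, 0], [-3.06, 2.2, 0, 0, 0, 0], [-4.0, 2.37, 0, 0, 0, 0], [-4.96, 2.39, 0, 0, 0, 0], [-5.9, 2.23, 0, 0, 0, 0], [-6.81, 1.91, 0, 0, 0, 0], [-7.64, 1.44, 0, 0, 0, 0], [-8.38, 0.84, 0, 0, 0, 0]]
```

Request:
arm_command:
  commands:
    - [[-0.34,-0.9,0,0,0,0],[-0.52,-1.84,0,0,0,0],[-0.53,-2.8,0,0,0,0],[-0.37,-3.74,0,0,0,0],[-0.06,-4.65,0,0,0,0],[0.41,-5.48,0,0,0,0],[1.02,-6.23,0,0,0,0],[1.75,-6.85,0,0,0,0],[2.57,-7.34,0,0,0,0],[3.47,-7.68,0,0,0,0],[4.41,-7.86,0,0,0,0],[5.37,-7.87,0,0,0,0],[6.31,-7.71,0,0,0,0],[7.22,-7.4,0,0,0,0],[8.06,-6.93,0,0,0,0],[8.8,-6.32,0,0,0,0],[9.42,-5.59,0,0,0,0],[9.91,-4.77,0,0,0,0],[10.25,-3.87,0,0,0,0],[10.43,-2.93,0,0,0,0]]

```text
clock: 14.3
position: [0.557, -0.146, 0.1099]
ee_rot: [0.295, -0.642, 0.644, -0.294]
ft_force: [-1.1, -2.3, 8.3]
grip_width: 0.201
```

```bash
python3 st.py
```

```text
14.3 [-0.47  0.41  0.8   1.77 -0.32  1.1  -0.28] [ 0.55701792 -0.14603902  0.10990337] [-1.07 -2.25  8.27] 0.20099796550862264
0.054722148958272016 -6.968427755629073
radial -0.7928617359261861 tang ccw -2.368148647700081
```

Tracking and forces look good, so I'm continuing.

Request:
arm_command:
  commands:
    - [[0.01,0.96,0,0,0,0],[-0.14,1.9,0,0,0,0],[-0.46,2.81,0,0,0,0],[-0.93,3.65,0,0,0,0],[-1.54,4.39,0,0,0,0],[-2.26,5.01,0,0,0,0],[-3.09,5.5,0,0,0,0],[-3.98,5.84,0,0,0,0],[-4.93,6.02,0,0,0,0],[-5.89,6.03,0,0,0,0],[-6.83,5.88,0,0,0,0],[-7.74,5.56,0,0,0,0],[-8.57,5.09,0,0,0,0],[-9.31,4.48,0,0,0,0],[-9.94,3.76,0,0,0,0],[-10.43,2.93,0,0,0,0],[-10.77,2.03,0,0,0,0],[-10.95,1.09,0,0,0,0],[-10.96,0.13,0,0,0,0],[-10.8,-0.81,0,0,0,0]]

```text
clock: 16.3
position: [0.4491, -0.153, 0.1098]
ee_rot: [-0.295, 0.643, -0.642, 0.295]
ft_force: [0.6, 3.0, 9.8]
grip_width: 0.198
```

Request:
arm_command:
  commands:
    - [[0.32,-0.9,0,0,0,0],[0.79,-1.74,0,0,0,0],[1.39,-2.48,0,0,0,0],[2.12,-3.11,0,0,0,0],[2.94,-3.6,0,0,0,0],[3.84,-3.94,0,0,0,0],[4.78,-4.11,0,0,0,0],[5.74,-4.13,0,0,0,0],[6.69,-3.97,0,0,0,0],[7.59,-3.65,0,0,0,0],[8.43,-3.19,0,0,0,0],[9.17,-2.58,0,0,0,0],[9.8,-1.85,0,0,0,0],[10.29,-1.03,0,0,0,0],[10.62,-0.13,0,0,0,0],[10.8,0.81,0,0,0,0],[10.81,1.77,0,0,0,0],[10.66,2.72,0,0,0,0],[10.34,3.62,0,0,0,0],[9.87,4.46,0,0,0,0]]

```text
clock: 18.3
position: [0.5483, -0.1088, 0.1099]
ee_rot: [0.294, -0.642, 0.643, -0.295]
ft_force: [2.6, -1.7, 6.1]
grip_width: 0.196
```

```bash
python3 st.py
```

```text
18.3 [-0.58  0.37  0.84  1.82 -0.31  1.08 -0.34] [ 0.54831346 -0.10878937  0.10991955] [ 2.62 -1.75  6.09] 0.19607783051105945
0.05493267525415516 33.865075949109055
radial 1.1997372871803138 tang ccw -2.9111308368868234
```

Request:
arm_command:
  commands:
    - [[-0.61,0.74,0,0,0,0],[-1.33,1.37,0,0,0,0],[-2.16,1.86,0,0,0,0],[-3.06,2.2,0,0,0,0],[-4.0,2.37,0,0,0,0],[-4.96,2.39,0,0,0,0],[-5.9,2.23,0,0,0,0],[-6.81,1.91,0,0,0,0],[-7.64,1.44,0,0,0,0],[-8.38,0.84,0,0,0,0]]

```text
clock: 19.3
position: [0.4642, -0.0995, 0.1098]
ee_rot: [-0.295, 0.643, -0.642, 0.296]
ft_force: [2.4, 0.8, 7.7]
grip_width: 0.199
```

```bash
python3 st.py; python3 rows.py 494.3 520.3 3 3
```

```text
19.3 [-0.72  0.14  0.9   2.03 -0.12  1.03 -0.47] [ 0.46418156 -0.09951613  0.10983216] [2.42 0.81 7.73] 0.198544970739684
0.05544721210629663 134.0022575776628
radial -1.0938531212875076 tang ccw -2.304062575650436
12 [[-0.19, -0.2, 0, 0, 0, 0], [-0.38, -0.41, 0, 0, 0, 0], [-0.55, -0.62, 0, 0, 0, 0], [-0.71, -0.85, 0, 0, 0, 0], [-0.86, -1.08, 0, 0, 0, 0], [-1.0, -1.32, 0, 0, 0, 0], [-1.12, -1.57, 0, 0, 0, 0], [-1.24, -1.82, 0, 0, 0, 0], [-1.34, -2.08, 0, 0, 0, 0], [-1.34, -2.08, 0, 0, 0, 0], [-1.34, -2.08, 0, 0, 0, 0], [-1.34, -2.08, 0, 0, 0, 0]]
```

Request:
arm_command:
  commands:
    - [[-0.19,-0.2,0,0,0,0],[-0.38,-0.41,0,0,0,0],[-0.55,-0.62,0,0,0,0],[-0.71,-0.85,0,0,0,0],[-0.86,-1.08,0,0,0,0],[-1.0,-1.32,0,0,0,0],[-1.12,-1.57,0,0,0,0],[-1.24,-1.82,0,0,0,0],[-1.34,-2.08,0,0,0,0],[-1.34,-2.08,0,0,0,0],[-1.34,-2.08,0,0,0,0],[-1.34,-2.08,0,0,0,0]]

```text
clock: 20.5
position: [0.4505, -0.1209, 0.1098]
ee_rot: [-0.295, 0.643, -0.643, 0.295]
ft_force: [-2.5, 2.1, 11.6]
grip_width: 0.197
```

```bash
python3 st.py; python3 look.py 5; python3 - <<'E'
from workcell import manip
from h import *
for n in ["scene","top"]:
    c=manip.camera(n); cv2.imwrite(f"pics/{n}5.png",c["pixels"]); W=cloud(c)
    for t in ["handle","tub","tape","pliers"]:
        for r in manip.masks_of(n,t)[:1]:
            m=r["mask"]&(c["depth"]>0); print(n,t,r["p"],r["bbox"],np.median(W[m],0).round(4))
E
```

```text
20.5 [-0.7   0.11  0.92  2.05 -0.1   1.03 -0.44] [ 0.45053071 -0.12092861  0.10978951] [-2.5   2.1  11.65] 0.1974480044519886
0.055342815543731425 160.50265547088432
radial 3.0583151158178365 tang ccw -1.1415559467744827
{'clock': np.float64(20.55), 'joint_pos': array([-0.6995,  0.1095,  0.9216,  2.0499, -0.1022,  1.0275, -0.4381]), 'position': array([ 0.4505, -0.1209,  0.1098]), 'ft_force': array([-2.6106,  0.5577, 12.735 ]), 'grip_width': np.float64(0.1976)}
handle 0.57 [286.7, 288.5, 352.0, 414.5] 6126 [ 0.4536 -0.1176  0.1476]
 top 3125 [ 0.4513 -0.1203  0.1515] [ 0.4504 -0.1213  0.1508] [0.0177 0.0175 0.0075]
wheel 0.5022874753258231 -0.1378170212528494 0.05286470888274812 19209
mark 731 [ 0.41721507 -0.1096937   0.00951257]
scene handle 0.77 [316.6, 147.2, 331.5, 176.2] [ 0.457  -0.1161  0.1312]
scene tub 0.7 [153.9, 184.3, 196.5, 236.4] [ 0.6414 -0.2896  0.0487]
scene tape 0.95 [188.1, 255.2, 251.3, 302.9] [ 0.6829 -0.1237  0.0181]
scene pliers 0.91 [234.1, 162.2, 297.3, 187.0] [ 0.419  -0.3181  0.0108]
top tub 0.95 [464.2, 217.3, 507.1, 248.1] [ 0.6271 -0.3024  0.0739]
top pliers 0.76 [483.0, 310.7, 499.6, 387.6] [ 0.4129 -0.322   0.0125]
```

View pics/wrist5.png

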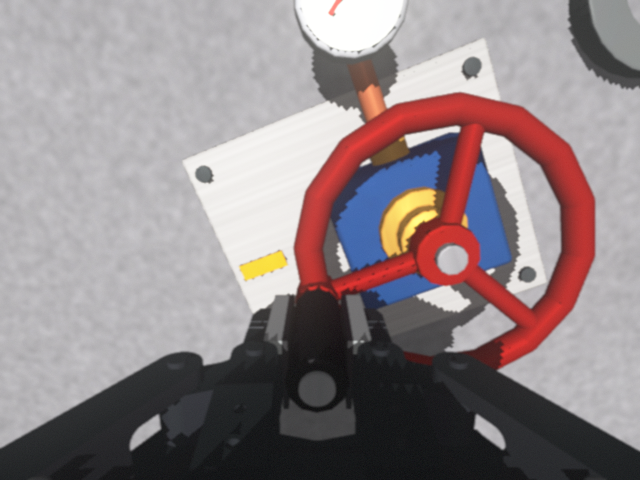

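```bash
sleep 0
```

```text
(no output)
```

View pics/scene5.png

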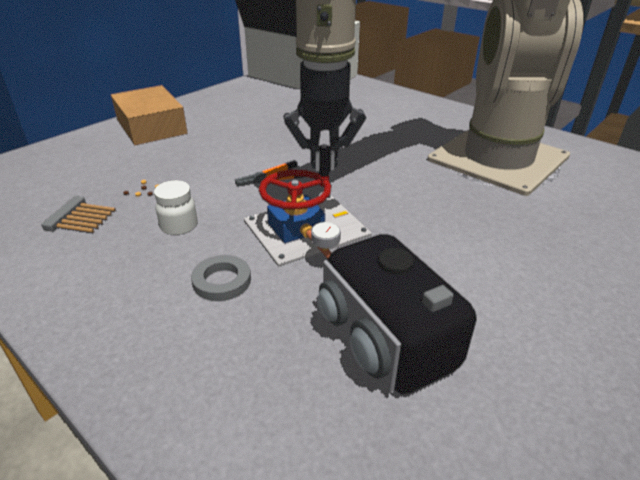

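The wrist picture shows the handle, at (318,389), gripped on the line from the hub at (452,258) to the yellow mark at (263,265), allowing for the handle's height. The scene view shows the tub, tape and pliers unmoved. I'll hold briefly to confirm it stays still.

Request:
arm_command:
  commands:
    - [[0,0,0,0,0,0],[0,0,0,0,0,0],[0,0,0,0,0,0],[0,0,0,0,0,0],[0,0,0,0,0,0]]

```text
clock: 21.6
position: [0.4505, -0.1209, 0.1098]
ee_rot: [-0.295, 0.643, -0.643, 0.295]
ft_force: [-1.5, 1.3, 13.7]
grip_width: 0.194
```

```bash
python3 st.py && python3 -c "
from workcell import manip
print(manip.hand_in())"
```

```text
21.6 [-0.7   0.11  0.92  2.05 -0.1   1.03 -0.44] [ 0.45051679 -0.12094491  0.10977086] [-1.51  1.29 13.71] 0.1937257806750468
0.05535049716743884 160.5233720941993
radial 1.8553459911898873 tang ccw -0.7123054986957708
the job is handed in; nothing more can be done
None
```

I screwed the valve closed to its stop, backed it off two full turns counter-clockwise, and handed the job in at 21.6 s of the 64 s allowed, still gripping the handle.

- **Stop:** the handle stalled at about 160° in the world frame while the tangential force rose to 18 N. I take the light-contact stop as about 160.2–160.3°.
- **Final setting:** after the two turns the handle reads 160.5°, within about 0.3° of the stop. It held still over the last checks, with only small sideways forces. The camera puts the yellow mark at about 161°, which agrees.
- **Grip:** the opening reads about 16.5 mm on the 18 mm handle. The hand also carries about 14 N vertical force, which is well under the limits.
- **Nearby things:** the tub and tape look unmoved in the final pictures. The pliers look unmoved in the scene camera. Their position from the top camera differs by about 2 cm, but only part of them was detected there. The top camera did not find the tape at the end, so the tape is checked by the scene camera alone.

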